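# Square up the plate stack and hold the check switch down with the pin

### The job

The three drilled plates lie staggered in the check nest: tap their front edges until all three are fully home against the back stop, so that the edges are flush and the holes line up. Then take the check pin from its wooden stand, reach it upright down through the holes onto the recessed switch, and push the switch fully down. Finish while still gripping the pin and holding the switch down; leave the other things on the bench alone.

Things in the scene. Friction and masses are not known exactly. Their poses are not given: they have to be found in the camera images.
- nest: Check nest fixed to the bench: dark steel block, deck 34 mm high with a vertical 16 mm bore. Origin: on the bench, on the bore's axis; x points to the back stop, z up. Bright steel stop (face at x = +35 mm) and side guides (inside faces at y = +-27 mm, x = -18 mm to the stop) are 56 mm high. The block's front is at x = -31 mm, with nothing before it; side flanges 8 mm high reach y = +-56 mm.
- hole_mouth (a point): Centre of the bore's mouth in the nest's deck, 34 mm above the bench; axes as the nest's.
- switch_top (a point): Centre of the top of the recessed switch, a black round cap of 13.6 mm diameter down in the bore, 16 mm above the bench (18 mm below the deck) while it is up. It moves down with the cap.
- switch (a joint): Travel of the switch in m: 0 up, 0.006 fully down. A spring pushes it back up: it starts to move at about 2 N and needs about 5 N to stay fully down.
- plate_1: Lowest of three equal aluminium plates, 70 (x) x 50 x 6 mm, 40 g, flat on the nest's deck between the guides, a 16 mm hole in the middle. Origin: centre of its underside, on the hole's axis. At the start each plate sticks out 9 to 24 mm too far to the nest's -x; home against the stop, its hole is over the bore and its front edge is at the nest's x = -35 mm.
- plate_2: Middle plate of the stack, same as plate_1, its underside 40 mm above the bench.
- plate_3: Top plate of the stack, same as plate_1, its underside 46 mm above the bench, its top 52 mm above the bench.
- stand: Wooden block 60 x 60 mm, 75 mm high, fixed to the bench, with a vertical bore of 13 mm diameter in which the pin stands. Origin: centre of its underside, on the bore's axis.
- pin: Steel check pin, 60 g, 132 mm long, upright in the stand. Origin: centre of its tip (lower end), z up along the pin. Shaft 8 mm thick with bevelled tip, collar 24 mm wide from 70 to 75 mm above the tip, round handle 18 mm thick from 75 to 132 mm. The collar rests on the stand, the tip 5 mm above the bench. Lift it 71 mm to clear the stand.
- al_part_2: Bystander: turned aluminium part, 46 x 46 x 54 mm. Origin: centre of its underside.
- parallel_3: Bystander: ground steel bar, 10 x 97 x 24 mm. Origin: centre of its underside.
- compound_tin: Bystander: open round tin, 76 mm diameter, 46 mm high. Origin: centre of its underside.
Mind the look-alikes: they are no part of the job. What is shaped like the plate_3 but red is not meant. What is shaped like the pin but pink is not meant.

How it is judged:
By the outcome, as a careful person would: the job done as asked, in the order asked, and still so for the second after the job is handed in, while the arm keeps its last pose, push and grip.
It also fails if it takes over 59 s, if anything falls off the work surface, if the arm or the gripper's body presses on something with over 40 N, if the wrist force passes 120 N, or if a joint passes its speed limit or range.

### The arm

A 6-joint arm with a two-finger parallel gripper is mounted at the origin on a cart in front of the work surface, level with it; the furniture and walls round the work are solid. World frame = base frame: x ahead of the robot, y to its left, z up, the work surface at z = 0. Lengths are in m, angles in degrees, forces in N, time in s.
With the tool pointing down it reaches from about 0.3 to 0.75 m from the base axis. Payload 8.5 kg.
Tool frame: the origin (TCP) lies midway between the tips of the shut fingers; the grasp point (between the pads) lies 19 mm behind it; z points along the fingers, y is the direction in which the jaws open and shut (so a half turn about z gives the same grasp; the last joint's range is limited). The gripper opens to 85 mm and grips with 20 to 120 N. Pads are 22 mm wide; open, the fingers measure 114 mm over their backs; the gripper's body (76 mm by 85 mm) begins 54 mm behind the grasp point. The pads swing forward as they close: fully open they stand 13 mm farther back than shut.
Start: joints at [56.19, 21.807, 74.336, -0, 83.858, -12.336], TCP at [0.201, 0.512, 0.231] pointing down, gripper open.
Joint ranges: [-178.18, 178.18], [-50.72, 133.34], [12.68, 142.11], [-81.47, 261.47], [9.98, 163.14], [-165.26, 165.26]. Speed limits (degrees/s): [136.94, 136.94, 180, 180, 180, 180].

### API

Orientations are given as a 3x3 rotation matrix whose columns are the frame's x, y, z axes.
In Python, from rig import env, eyes, close_job gives the robot as it stands.
- The arm moves only by the tool jog_arm, never from a script. Its argument "deltas" is one flat list of numbers, 7 for each row, row after row: the shift along the tool's x, y, z in units of 0.75 m (1.0 is 0.75 m), then the turn, a rotation vector about the tool's x, y, z in units of 180 degrees (1.0 is 180 degrees), then the gripper command: -1 is fully open, 1 is shut, values between are in proportion. In form: [dx, dy, dz, ax, ay, az, fingers, dx, dy, dz, ax, ay, az, fingers, ...]. A call has 1 to 12 rows; each row is the pose to reach, as a shift and turn from the pose commanded when the call began, along the tool's axes at that moment, turning the shorter way round; what a row does not reach only later rows make up. A row lasts 1/12 s, in which the tool goes at most 41.7 mm and 7.16 degrees, less where a joint would pass 70% of its speed; a pose out of reach is approached as far as the arm can. A call with a number of a shift or a turn outside -1 to 1 is refused whole. A call with a gripper value outside its range is refused whole. The fingers move at their own pace and stop on an object; "grip_force" is the grip in N (left out, the last holds). Time passes only in rows, so rows that repeat a pose let the fingers close. It gives the time, the measured TCP pose, the force and the opening at its end, in the units of the state.
- env.observe(): the state, without advancing time (a new reading comes with each control period).
- eyes.get_image(name): name is "scene" or "top" or "wrist"; returns the picture (400x640x3 uint8, red, green, blue); there is no depth.
- eyes.camera_params(name): a dict with "intrinsics" (3x3 intrinsics, pixels), "k1" (the pictures are not rectified: a ray, as slopes to the right and down, at radius r is drawn at 1 + k1 r^2 times it, then the intrinsics apply), "R" (3x3) and "t" (3): a world point X has camera coordinates R X + t; the wrist camera has in their place "mount" (4x4, takes a point from camera to tool coordinates, whose origin is the TCP and whose axes are the flange's). Camera axes: x right, y down, z forward; pixel columns grow to the right and rows downward; lengths in m; the calibration is good to about 2 mm. A picture is of the moment at which its call begins: read the wrist's pose just before it. camera_params takes no time and is no camera call.
- close_job(): hands the job in, once; it reports no verdict.
The state is a dict: "time_s": time; "q": joint angles; "qvel": joint speeds; "joint_efforts": joint torques, N m; "position": TCP position; "tool_rot": TCP orientation; "ft_force": force on the tool from outside, world axes, zero at the start; "wrist_torque": the same for the moment, N m; "grip_width": finger opening in m.
Only numpy, scipy, OpenCV 4.12 (cv2) and the standard library are available. Lean on these libraries where they do the work, as an engineer would, in place of code of your own. Each camera call takes 0.05 s, during which the arm holds its last target.

## Working session

There is one attempt and no reset: what is moved stays moved. The work goes in short steps, Python scripts to look and compute and a tool call to move; the robot and the scene stay as the last step left them, time stands still between calls to the robot, and variables do not carry over. Pictures are saved under pics/ and viewed, and the job is handed in when it is done.

Besides the shell and the picture viewer there is one more tool, called after "Request:" as name(argument=value, ...) on one line, values as JSON. jog_arm: Moves the arm, as the interface text tells. Its arguments: {"type":"object","properties":{"deltas":{"type":"array"},"grip_force":{"type":"number"}},"required":["deltas"]}

```bash
ls; mkdir -p pics; python3 - <<'E'
from rig import env,eyes
import cv2,numpy as np
s=env.observe();print({k:np.round(v,3).tolist() for k,v in s.items()})
for n in("scene","top","wrist"):
    im=eyes.get_image(n);cv2.imwrite(f"pics/{n}0.png",im[:,:,::-1]);p=eyes.camera_params(n);print(n,{k:np.round(v,4).tolist() for k,v in p.items()})
E
```

```text
pics
{'time_s': 0.0, 'q': [56.19, 21.841, 74.384, 0.001, 83.856, -12.333], 'qvel': [0.128, 0.025, 0.042, 0.037, -0.052, 0.06], 'joint_efforts': [-0.0, -44.846, -23.128, -0.0, 0.005, -0.0], 'position': [0.201, 0.512, 0.231], 'tool_rot': [[-0.931, 0.366, -0.001], [0.366, 0.931, -0.001], [0.0, -0.001, -1.0]], 'ft_force': [-0.469, -0.104, -0.857], 'wrist_torque': [0.026, -0.019, -0.027], 'grip_width': 0.085}
scene {'intrinsics': [[363.1582, 0.0, 324.7245], [0.0, 363.1582, 196.2232], [0.0, 0.0, 1.0]], 'k1': -0.0059, 'R': [[-0.809, -0.5876, -0.016], [-0.3506, 0.5041, -0.7893], [0.4719, -0.6329, -0.6139]], 't': [0.4536, 0.3375, 0.5912]}
top {'intrinsics': [[501.2373, 0.0, 323.8991], [0.0, 501.2373, 205.9243], [0.0, 0.0, 1.0]], 'k1': -0.1636, 'R': [[-0.0052, -0.9999, -0.0112], [-0.9907, 0.0066, -0.1357], [0.1358, 0.0104, -0.9907]], 't': [-0.1071, 0.6335, 1.2878]}
wrist {'intrinsics': [[340.3198, 0.0, 324.0358], [0.0, 340.3198, 199.4451], [0.0, 0.0, 1.0]], 'k1': 0.0222, 'mount': [[-0.0007, -0.9463, -0.3234, 0.0835], [1.0, -0.0004, -0.0012, 0.0005], [0.001, -0.3234, 0.9463, -0.1429], [0.0, 0.0, 0.0, 1.0]]}
```

View pics/scene0.png

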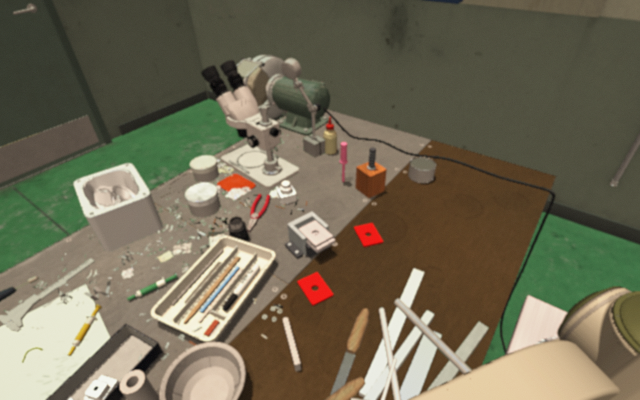

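View pics/top0.png

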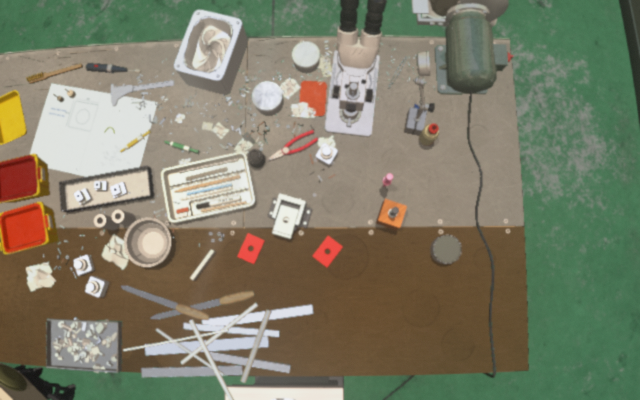

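View pics/wrist0.png

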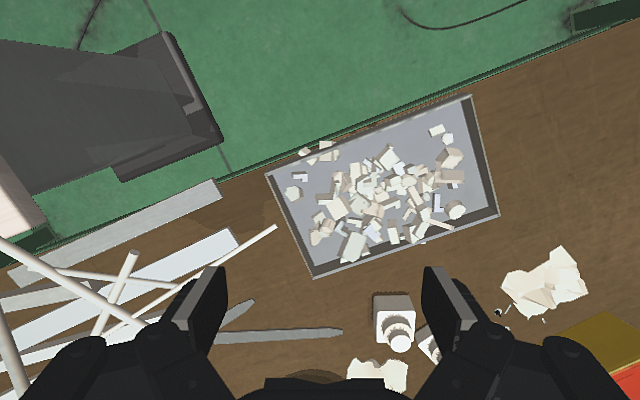

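Scene: the nest is near top-image (288,215), with the stand and dark pin at (392,213). The look-alikes are the pink pin at (388,181) and the red plates at (250,248) and (327,251). I'll enlarge both.

```bash
python3 - <<'E'
import cv2,numpy as np
t=cv2.imread("pics/top0.png");s=cv2.imread("pics/scene0.png")
a=cv2.resize(t[180:250,255:335],(800,700),interpolation=cv2.INTER_CUBIC)[:600]
cv2.imwrite("pics/c1.png",a)
a=cv2.resize(t[165:235,365:425],None,fx=8,fy=8,interpolation=cv2.INTER_CUBIC)
cv2.imwrite("pics/c2.png",a)
a=cv2.resize(s[200:270,270:350],None,fx=8,fy=8,interpolation=cv2.INTER_CUBIC)
cv2.imwrite("pics/c3.png",a)
a=cv2.resize(s[130:200,330:410],None,fx=8,fy=8,interpolation=cv2.INTER_CUBIC)
cv2.imwrite("pics/c4.png",a)
E
cat > h.py <<'E'
import numpy as np
from scipy.optimize import brentq
from rig import env,eyes
def cam(n,obs=None):
    p=eyes.camera_params(n);K=np.array(p["intrinsics"]);k=p["k1"]
    if n=="wrist":
        o=obs or env.observe();M=np.array(p["mount"]);Rt=np.array(o["tool_rot"]);
        Rc=Rt@M[:3,:3];c=np.array(o["position"])+Rt@M[:3,3];return K,k,Rc.T,-Rc.T@c
    return K,k,np.array(p["R"]),np.array(p["t"])
def proj(C,X):
    K,k,R,t=C;X=np.atleast_2d(X);c=X@R.T+t;s=c[:,:2]/c[:,2:];s=s*(1+k*(s**2).sum(1,keepdims=True))
    return s*[K[0,0],K[1,1]]+K[:2,2]
def unproj(C,uv,z):
    K,k,R,t=C;uv=np.atleast_2d(uv).astype(float);d=(uv-K[:2,2])/[K[0,0],K[1,1]];s=d.copy()
    for _ in range(50): s=d/(1+k*(s**2).sum(1,keepdims=True))
    r=np.c_[s,np.ones(len(s))]@R;c=-R.T@t
    return c+r*((z-c[2])/r[:,2])[:,None]
E
```

```text
(no output)
```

View pics/c1.png

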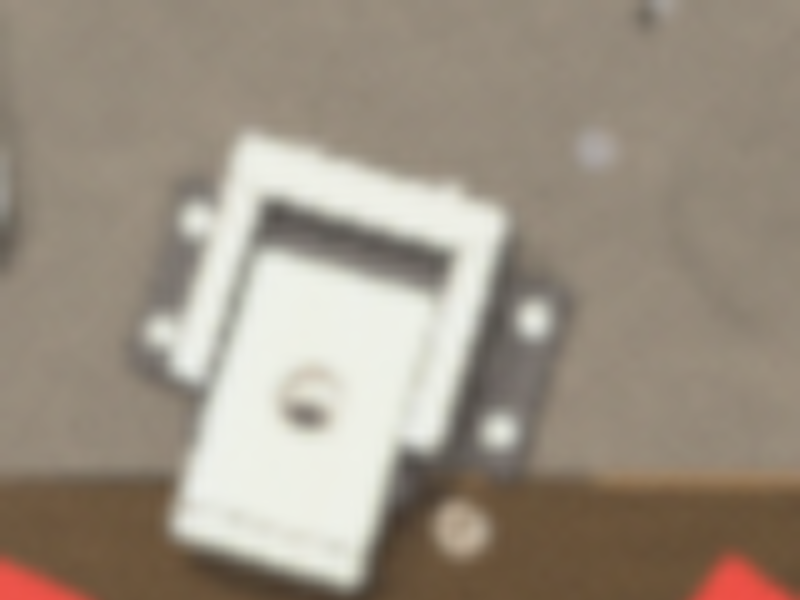

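View pics/c2.png

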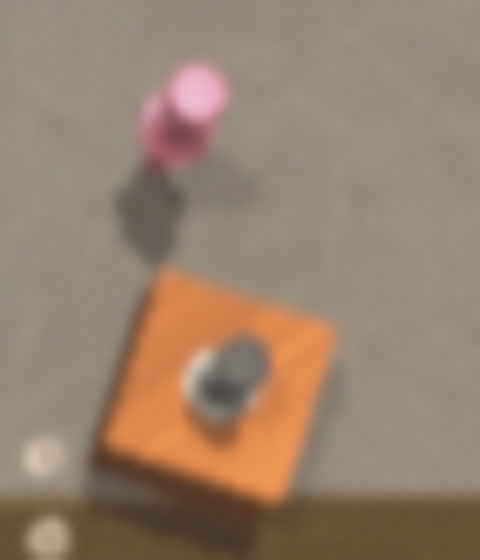

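View pics/c3.png

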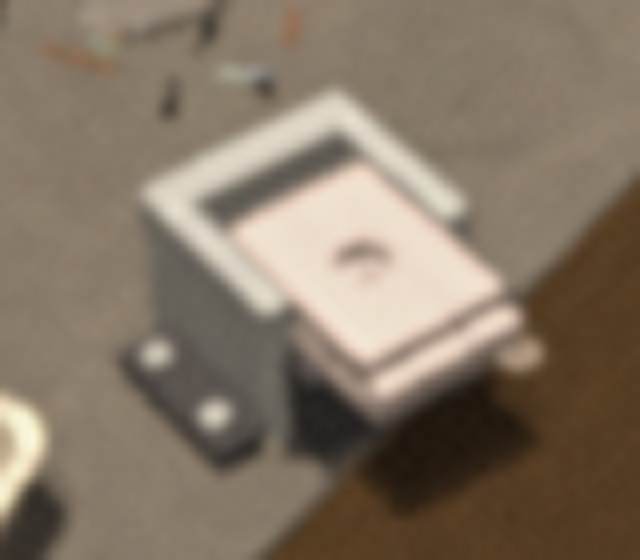

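View pics/c4.png

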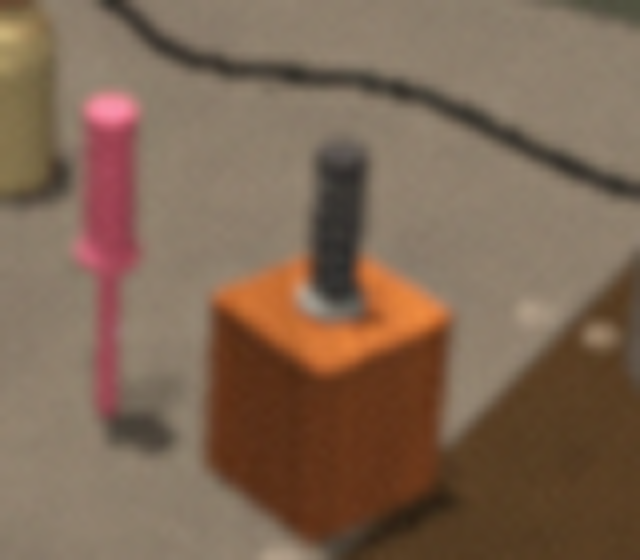

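```bash
python3 - <<'E'
from h import *
C=cam("top");S=cam("scene")
f=lambda P,s,o:(np.array(P)+.5)/s-.5+o
c1=lambda P:f(P,10,[255,180]);c2=lambda P:f(P,8,[365,165]);c3=lambda P:f(P,8,[270,200]);c4=lambda P:f(P,8,[330,130])
print("top: stop outer corners, inner corners",unproj(C,c1([(245,135),(510,210),(262,198),(455,245)]),.056).round(4).tolist())
print("screws L",unproj(C,c1([(195,220),(160,333),(535,318),(498,432)]),.010).round(4).tolist())
print("plate3 bl br fl fr hole",unproj(C,c1([(258,248),(438,290),(190,505),(372,550),(310,398)]),.052).round(4).tolist())
print("pl2? front",unproj(C,c1([(173,535),(358,590)]),.046).round(4).tolist())
print("stand top",unproj(C,c2([(165,270),(335,325),(280,505),(103,445)]),.075).round(4).tolist())
print("pin top, collar",unproj(C,c2([(247,358)]),.137).round(4),unproj(C,c2([(222,388)]),.08).round(4))
print("scene stop corners outer L R , in L",unproj(S,c3([(340,92),(145,190),(348,135),(203,207)]),.056).round(4).tolist())
print("scene plate hole",unproj(S,c3([(362,258)]),.052).round(4).tolist())
print("scene pin top",unproj(S,c4([(342,152)]),.137).round(4),"stand top",unproj(S,c4([(212,300),(325,375),(452,318)]),.075).round(4).tolist())
E
```

```text
top: stop outer corners, inner corners [[0.6662, 0.0073, 0.056], [0.6456, -0.0628, 0.056], [0.6493, 0.0027, 0.056], [0.6364, -0.0483, 0.056]]
screws L [[0.6503, 0.0255, 0.01], [0.6193, 0.0348, 0.01], [0.6227, -0.0674, 0.01], [0.5917, -0.0573, 0.01]]
plate3 bl br fl fr hole [[0.6365, 0.0041, 0.052], [0.625, -0.0436, 0.052], [0.5685, 0.0216, 0.052], [0.5564, -0.0264, 0.052], [0.5966, -0.0099, 0.052]]
pl2? front [[0.5611, 0.0267, 0.046], [0.5464, -0.0222, 0.046]]
stand top [[0.6473, -0.2705, 0.075], [0.6289, -0.3255, 0.075], [0.5704, -0.3061, 0.075], [0.5903, -0.2492, 0.075]]
pin top, collar [[ 0.6103 -0.2883  0.137 ]] [[ 0.608  -0.2876  0.08  ]]
scene stop corners outer L R , in L [[0.6431, -0.0616, 0.056], [0.6633, 0.0075, 0.056], [0.6288, -0.0469, 0.056], [0.6443, 0.0034, 0.056]]
scene plate hole [[0.5952, -0.0095, 0.052]]
scene pin top [[ 0.6079 -0.286   0.137 ]] stand top [[0.6441, -0.2661, 0.075], [0.5883, -0.2488, 0.075], [0.5698, -0.3037, 0.075]]
```

```bash
cat >> h.py <<'E'
from scipy.spatial.transform import Rotation as Ro
def delta(p,yaw=None,o=None):
    """p target TCP, yaw = world angle (deg) of tool x, tool z down"""
    o=o or env.observe();R=np.array(o["tool_rot"]);
    d=R.T@(np.array(p)-o["position"])/.75
    if yaw is None: a=np.zeros(3)
    else:
        y=np.radians(yaw);T=np.array([[np.cos(y),np.sin(y),0],[np.sin(y),-np.cos(y),0],[0,0,-1]])
        a=Ro.from_matrix(R.T@T).as_rotvec()/np.pi
    return np.r_[d,a].round(4).tolist()
E
python3 - <<'E'
from h import *
C=cam("top")
f=lambda P,s,o:(np.array(P)+.5)/s-.5+o
print("pink top",unproj(C,f([(200,90)],8,[365,165]),.132), "tip", unproj(C,f([(155,170)],8,[365,165]),0.0))
print(delta([.656,-.028,.20],163.6))
E
```

```text
pink top [[ 0.69548404 -0.27635547  0.132     ]] tip [[ 0.6935952  -0.27636425  0.        ]]
[-0.8277, -0.4475, 0.0414, -0.0003, -0.0001, -0.0282]
```

Request:
jog_arm(deltas=[-0.8277,-0.4475,0.0414,0,0,-0.0282,1,-0.8277,-0.4475,0.0414,0,0,-0.0282,1,-0.8277,-0.4475,0.0414,0,0,-0.0282,1,-0.8277,-0.4475,0.0414,0,0,-0.0282,1,-0.8277,-0.4475,0.0414,0,0,-0.0282,1,-0.8277,-0.4475,0.0414,0,0,-0.0282,1,-0.8277,-0.4475,0.0414,0,0,-0.0282,1,-0.8277,-0.4475,0.0414,0,0,-0.0282,1,-0.8277,-0.4475,0.0414,0,0,-0.0282,1,-0.8277,-0.4475,0.0414,0,0,-0.0282,1,-0.8277,-0.4475,0.0414,0,0,-0.0282,1,-0.8277,-0.4475,0.0414,0,0,-0.0282,1])

```text
time_s: 1.15
position: [0.5242, 0.1279, 0.2091]
tool_rot: [[-0.959, 0.283, -0.0], [0.283, 0.959, 0.0], [0.0, -0.0, -1.0]]
ft_force: [0.3, -0.2, 0.6]
grip_width: 0.0002
```

```bash
python3 - <<'E'
from h import *
o=env.observe();print(o["time_s"],o["position"],o["tool_rot"],o["grip_width"]);print(delta([.656,-.028,.20],163.6))
E
```

```text
1.15 [0.52416998 0.12794885 0.20914451] [[-9.59250840e-01  2.82555710e-01 -3.11761792e-04]
 [ 2.82555697e-01  9.59250890e-01  8.54850881e-05]
 [ 3.23212076e-04 -6.08842775e-06 -9.99999948e-01]] 0.00023618924376250336
[-0.2274, -0.1498, 0.0121, -0.0, -0.0001, -0.0001]
```

Request:
jog_arm(deltas=[-0.2274,-0.1498,0.0121,0,0,0,1,-0.2274,-0.1498,0.0121,0,0,0,1,-0.2274,-0.1498,0.0121,0,0,0,1,-0.2274,-0.1498,0.0121,0,0,0,1,-0.2274,-0.1498,0.0121,0,0,0,1,-0.2274,-0.1498,0.0121,0,0,0,1,-0.2274,-0.1498,0.0121,0,0,0,1,-0.2274,-0.1498,0.0121,0,0,0,1,-0.2274,-0.1498,0.0121,0,0,0,1])

```text
time_s: 1.9
position: [0.6546, -0.0249, 0.2005]
tool_rot: [[-0.96, 0.281, -0.0], [0.281, 0.96, 0.0], [0.0, 0.0, -1.0]]
ft_force: [0.3, 0.0, -0.2]
grip_width: 0.0001
```

```bash
python3 - <<'E'
from h import *
import cv2,pickle
o=env.observe();print(o["time_s"],o["position"],np.abs(o["qvel"]).max())
im=eyes.get_image("wrist")[:,:,::-1];cv2.imwrite("pics/w1.png",im);pickle.dump(o,open("o1.pkl","wb"))
E
```

```text
1.9 [ 0.65461174 -0.02491889  0.20053875] 0.38110300073195535
```

View pics/w1.png

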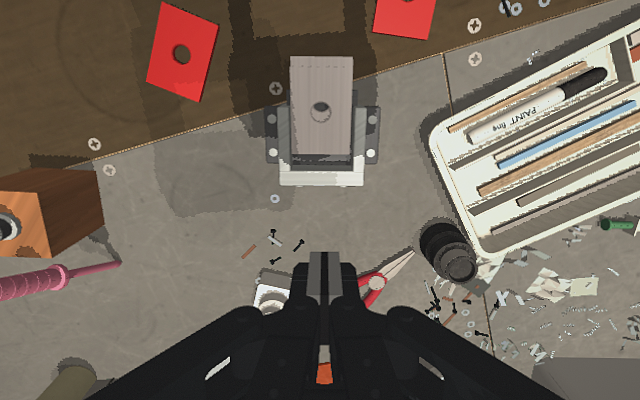

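```bash
python3 - <<'E'
import cv2
t=cv2.imread("pics/w1.png")
cv2.imwrite("pics/c5.png",cv2.resize(t[45:195,255:390],(540,600),interpolation=cv2.INTER_CUBIC))
E
```

```text
(no output)
```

View pics/c5.png

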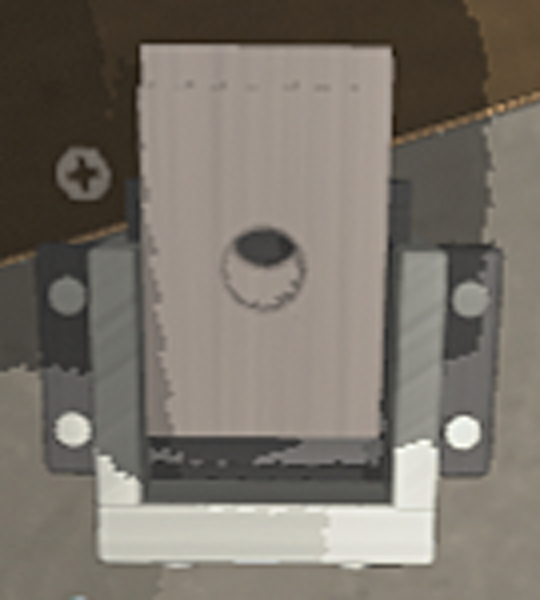

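```bash
python3 - <<'E'
from h import *
import pickle
o=pickle.load(open("o1.pkl","rb"));C=cam("wrist",o)
f=lambda P:(np.array(P)+.5)/4-.5+[255,45]
from scipy.optimize import least_squares
uv=f([(143,503),(393,503),(140,247),(397,250)]);L=np.array([(35,27),(35,-27),(-18,27),(-18,-27)])/1e3
W=unproj(C,uv,.056);print(W.round(4).tolist())
def tf(v,P,z): c,s=np.cos(v[2]),np.sin(v[2]);return np.c_[P@np.array([[c,s],[-s,c]])+v[:2],np.full(len(P),z)]
# note image left = world -y? check
# left in image = nest -y
L[:,1]*=-1
r=least_squares(lambda v:(tf(v,L,.056)-W)[:,:2].ravel()*1e3,[.608,-.0144,-.286])
print(r.x,np.degrees(r.x[2]),r.fun.round(1))
P=unproj(C,f([(147,437),(381,437),(148,85),(392,85),(264,268)]),.052);print(P.round(4).tolist())
c,s=np.cos(r.x[2]),np.sin(r.x[2])
print("local plate3",((P[:,:2]-r.x[:2])@np.array([[c,-s],[s,c]])*1e3).round(1).tolist())
P=unproj(C,f([(139,45),(392,45)]),.046)
print("local plate2",((P[:,:2]-r.x[:2])@np.array([[c,-s],[s,c]])*1e3).round(1).tolist())
P=unproj(C,f([(68,296),(470,299),(72,430),(462,432)]),.010)
print("screws",((P[:,:2]-r.x[:2])@np.array([[c,-s],[s,c]])*1e3).round(1).tolist())
E
```

```text
[[0.635, -0.0494, 0.056], [0.6503, 0.0026, 0.056], [0.584, -0.0332, 0.056], [0.5993, 0.0169, 0.056]]
[ 0.60898428 -0.01333018 -0.29062876] -16.65180153104308 [-0.2  0.1 -0.  -0.1  0.  -0.8  0.2  0.8]
[[0.6222, -0.0446, 0.052], [0.6364, 0.0039, 0.052], [0.5551, -0.0224, 0.052], [0.5688, 0.0242, 0.052], [0.5953, -0.0103, 0.052]]
local plate3 [[21.6, -26.2], [21.3, 24.4], [-49.1, -24.1], [-49.3, 24.4], [-14.0, -1.0]]
local plate2 [[-56.8, -26.2], [-57.0, 24.6]]
screws [[-4.0, -48.2], [-3.8, 47.9], [28.3, -48.7], [28.3, 47.6]]
```

```bash
cat >> h.py <<'E'
N=np.array([.609,-.0133]);NY=-16.65
def loc(x,y,z):
    a=np.radians(NY);c,s=np.cos(a),np.sin(a);return [N[0]+c*x-s*y,N[1]+s*x+c*y,z]
def toloc(p):
    a=np.radians(NY);c,s=np.cos(a),np.sin(a);d=np.array(p[:2])-N;return np.round([c*d[0]+s*d[1],-s*d[0]+c*d[1],p[2]],4)
E
python3 - <<'E'
from h import *
print(delta(loc(-.088,0,.12),163.35));print(delta(loc(-.088,0,.026),163.35));print(delta(loc(-.074,0,.026),163.35))
E
```

```text
[0.1801, -0.0017, 0.1076, 0.0, 0.0001, 0.0019]
[0.1801, -0.0017, 0.233, 0.0, 0.0001, 0.0019]
[0.1614, -0.0018, 0.233, 0.0, 0.0001, 0.0019]
```

Request:
jog_arm(deltas=[0.18,-0.0017,0.1076,0,0,0.0019,1,0.18,-0.0017,0.1076,0,0,0.0019,1,0.18,-0.0017,0.1076,0,0,0.0019,1,0.18,-0.0017,0.1076,0,0,0.0019,1,0.18,-0.0017,0.1076,0,0,0.0019,1,0.18,-0.0017,0.15,0,0,0.0019,1,0.18,-0.0017,0.19,0,0,0.0019,1,0.18,-0.0017,0.233,0,0,0.0019,1,0.18,-0.0017,0.233,0,0,0.0019,1,0.18,-0.0017,0.233,0,0,0.0019,1,0.18,-0.0017,0.233,0,0,0.0019,1])

```text
time_s: 2.87
position: [0.5263, 0.011, 0.0274]
tool_rot: [[-0.958, 0.287, 0.003], [0.287, 0.958, -0.001], [-0.003, 0.0, -1.0]]
ft_force: [0.2, 0.9, 1.1]
grip_width: 0.0002
```

```bash
python3 - <<'E'
from h import *
import cv2
o=env.observe();print(o["time_s"],toloc(o["position"]),o["ft_force"])
for x in(-.072,-.052,-.046): print(delta(loc(x,0,.026),163.35))
im=eyes.get_image("wrist")[:,:,::-1];cv2.imwrite("pics/w2.png",im)
im=eyes.get_image("scene")[:,:,::-1];cv2.imwrite("pics/s2.png",cv2.resize(im[190:280,260:360],None,fx=6,fy=6,interpolation=cv2.INTER_CUBIC))
E
```

```text
2.8667 [-0.0862 -0.0004  0.0274] [0.22374746 0.89508407 1.100633  ]
[-0.0189, 0.0006, 0.0019, 0.0001, 0.0008, -0.0003]
[-0.0456, 0.0006, 0.0019, 0.0001, 0.0008, -0.0003]
[-0.0536, 0.0006, 0.0019, 0.0001, 0.0008, -0.0003]
```

View pics/w2.png

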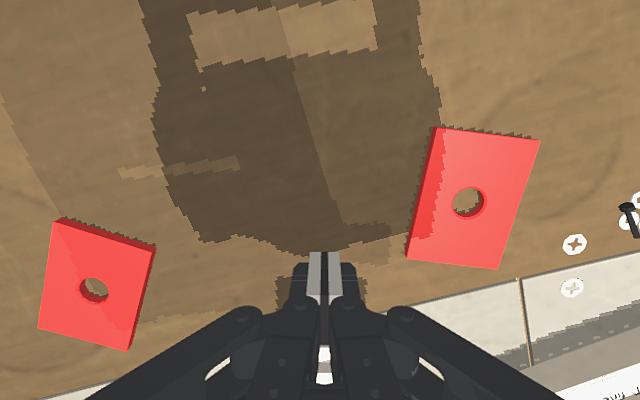

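View pics/s2.png

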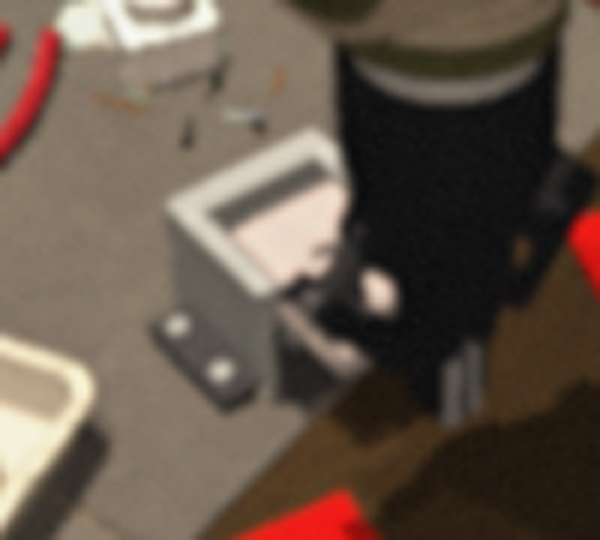

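Request:
jog_arm(deltas=[-0.01,0.0005,0,0,0,0,1,-0.019,0.0005,0,0,0.0005,0,1,-0.023,0.0005,0,0,0.0005,0,1,-0.027,0.0005,0,0,0.0005,0,1,-0.031,0.0005,0,0,0.0005,0,1,-0.035,0.0005,0,0,0.0005,0,1,-0.039,0.0005,0,0,0.0005,0,1,-0.042,0.0005,0,0,0.0005,0,1,-0.045,0.0005,0,0,0.0005,0,1,-0.047,0.0005,0,0,0.0005,0,1,-0.047,0.0005,0,0,0.0005,0,1])

```text
time_s: 3.88
position: [0.5595, 0.0009, 0.0255]
tool_rot: [[-0.958, 0.288, -0.001], [0.288, 0.958, 0.0], [0.001, 0.0, -1.0]]
ft_force: [0.1, -0.4, 0.1]
grip_width: 0.0002
```

```bash
python3 - <<'E'
from h import *
import cv2
o=env.observe();print(o["time_s"],toloc(o["position"]),o["ft_force"])
for x in(-.046,-.044): print(delta(loc(x,0,.027),163.35))
im=eyes.get_image("scene")[:,:,::-1];cv2.imwrite("pics/s3.png",cv2.resize(im[190:280,260:360],None,fx=6,fy=6,interpolation=cv2.INTER_CUBIC))
E
```

```text
3.8833 [-0.0515 -0.0006  0.0255] [ 0.05078268 -0.38358123  0.10540131]
[-0.0073, 0.0008, -0.002, 0.0, -0.0003, -0.0005]
[-0.0099, 0.0008, -0.002, 0.0, -0.0003, -0.0005]
```

View pics/s3.png

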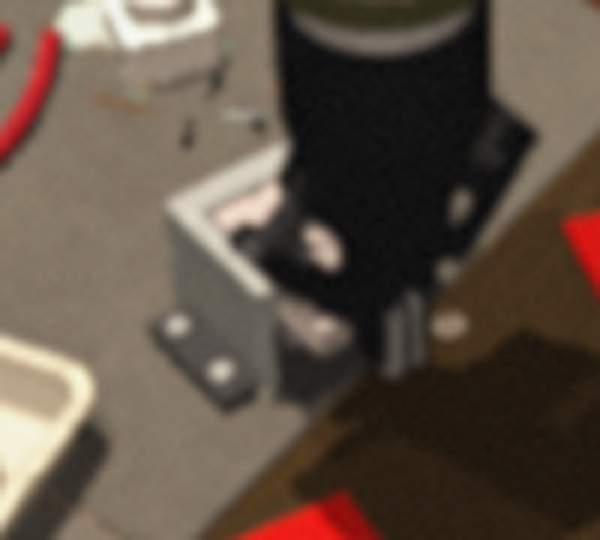

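Request:
jog_arm(deltas=[-0.002,0.0005,-0.002,0,0,0,1,-0.004,0.0005,-0.002,0,0,0,1,-0.006,0.0005,-0.002,0,0,0,1,-0.0075,0.0005,-0.002,0,0,0,1,-0.0075,0.0005,-0.002,0,0,0,1])

```text
time_s: 4.35
position: [0.5648, -0.0003, 0.0271]
tool_rot: [[-0.958, 0.288, -0.001], [0.288, 0.958, 0.0], [0.001, 0.0, -1.0]]
ft_force: [-0.4, 0.7, 0.1]
grip_width: 0.0003
```

```bash
python3 - <<'E'
from h import *
o=env.observe();print(o["time_s"],toloc(o["position"]),o["ft_force"])
E
```

```text
4.35 [-0.0461 -0.0002  0.0271] [-0.3855398   0.69130483  0.10795403]
```

Request:
jog_arm(deltas=[-0.001,0,0,0,0,0,1,-0.002,0,0,0,0,0,1,-0.002,0,0,0,0,0,1])

```text
time_s: 4.6
position: [0.565, -0.0003, 0.027]
tool_rot: [[-0.958, 0.288, -0.004], [0.288, 0.958, 0.001], [0.005, -0.0, -1.0]]
ft_force: [-6.9, 1.8, 6.1]
grip_width: 0.0001
```

Request:
jog_arm(deltas=[-0.001,0,0,0,0,0,1,-0.002,0,0,0,0,0,1,-0.002,0,0,0,0,0,1])

```text
time_s: 4.85
position: [0.5649, -0.0003, 0.027]
tool_rot: [[-0.958, 0.288, -0.008], [0.288, 0.958, 0.002], [0.008, -0.001, -1.0]]
ft_force: [-13.4, 4.1, 9.8]
grip_width: -0.0001
```

Request:
jog_arm(deltas=[0.01,0,0,0,0,0,1,0.02,0,0,0,0,0,1,0.02,0,0,0,-0.012,0,1,0.02,0,0,0,-0.012,0,1,0.008,0,0,0,-0.012,0,1,0.006,0,0,0,-0.012,0,1,0.004,0,0,0,-0.012,0,1,0.003,0,0,0,-0.012,0,1,0.002,0,0,0,-0.012,0,1,0.001,0,0,0,-0.012,0,1,0.001,0,0,0,-0.012,0,1])

```text
time_s: 5.77
position: [0.5654, -0.0004, 0.0268]
tool_rot: [[-0.957, 0.288, 0.031], [0.288, 0.958, -0.01], [-0.033, -0.0, -0.999]]
ft_force: [-6.8, 1.2, 4.1]
grip_width: -0.0002
```

```bash
python3 - <<'E'
from h import *
o=env.observe();print(o["time_s"],toloc(o["position"]),o["ft_force"])
E
```

```text
5.7667 [-0.0455 -0.0002  0.0268] [-6.79936996  1.18046896  4.14938695]
```

Request:
jog_arm(deltas=[-0.002,0,0,0,0,0,1,-0.003,0,0,0,0,0,1])

```text
time_s: 5.93
position: [0.5655, -0.0005, 0.0268]
tool_rot: [[-0.957, 0.288, 0.026], [0.287, 0.958, -0.009], [-0.027, -0.001, -1.0]]
ft_force: [-17.3, 3.2, 12.4]
grip_width: 0.0004
```

Request:
jog_arm(deltas=[0.02,0,0,0,0.004,0,1,0.04,0,0,0,0.011,0,1,0.04,0,-0.055,0,0.011,0,1,0.04,0,-0.11,0,0.011,0,1,0.02,0,-0.16,0,0.011,0,1,-0.02,0,-0.2,0,0.011,0,1,-0.07,0,-0.22,0,0.011,0,1,-0.12,0,-0.23,0,0.011,0,1,-0.12,0,-0.23,0,0.011,0,1,-0.12,0,-0.23,0,0.011,0,1,-0.12,0,-0.23,0,0.011,0,1])

```text
time_s: 6.85
position: [0.6484, -0.0254, 0.2018]
tool_rot: [[-0.958, 0.288, -0.0], [0.288, 0.958, 0.0], [0.0, -0.0, -1.0]]
ft_force: [0.4, -0.5, 0.4]
grip_width: 0.0002
```

```bash
python3 - <<'E'
from h import *
import cv2,pickle
o=env.observe();print(o["time_s"],toloc(o["position"]),o["ft_force"])
im=eyes.get_image("wrist")[:,:,::-1];cv2.imwrite("pics/w3.png",im);pickle.dump(o,open("o3.pkl","wb"))
C=cam("wrist",o);print(proj(C,[loc(0,0,.052)]))
u,v=proj(C,[loc(0,0,.052)])[0].astype(int);u0,v0=max(u-70,0),max(v-75,0);print(u0,v0)
cv2.imwrite("pics/c6.png",cv2.resize(im[v0:v0+150,u0:u0+140],None,fx=4,fy=4,interpolation=cv2.INTER_CUBIC))
E
```

```text
6.85 [ 0.0412 -0.0003  0.2018] [ 0.44925733 -0.54573655  0.3606713 ]
[[324.09764297 135.46984553]]
254 60
```

View pics/c6.png

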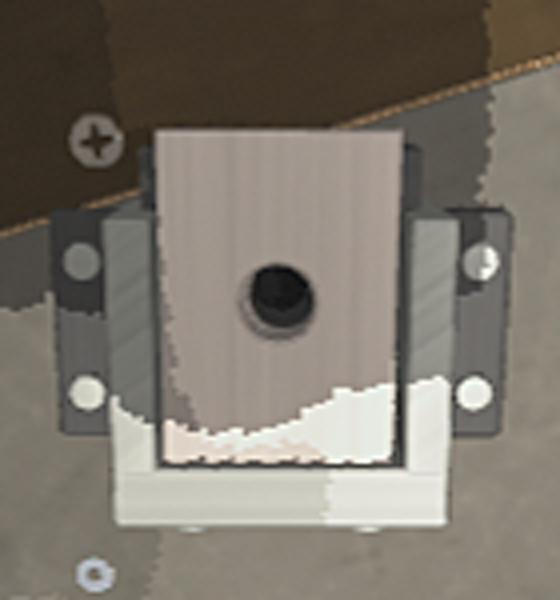

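```bash
python3 - <<'E'
from h import *
import cv2,pickle
o=pickle.load(open("o3.pkl","rb"));C=cam("wrist",o)
im=cv2.imread("pics/w3.png")
f=lambda P:(np.array(P)+.5)/4-.5+[254,60]
for p in unproj(C,f([(160,463),(398,463),(157,131),(404,131),(278,302)]),.052): print("plate3",toloc(p)*1e3)
for p in unproj(C,f([(158,467),(400,467)]),.056): print("stop",toloc(p)*1e3)
a=np.linspace(0,2*np.pi,60);B=cv2.resize(im[120:155,305:345],None,fx=16,fy=16,interpolation=cv2.INTER_CUBIC)
for z,c in((.052,(0,255,0)),(.034,(0,0,255)),(.016,(255,0,0))):
    r=.0068 if z==.016 else .008
    q=proj(C,[loc(r*np.cos(t),r*np.sin(t),z) for t in a]);q=(q-[305,120]+.5)*16-.5
    cv2.polylines(B,[q.astype(int)],True,c,1)
cv2.imwrite("pics/c7.png",B)
E
```

```text
plate3 [ 35.1 -27.1  52. ]
plate3 [35.2 25.7 52. ]
plate3 [-35.  -25.5  52. ]
plate3 [-34.9  25.1  52. ]
plate3 [-0.3 -0.8 52. ]
stop [ 34.9 -27.2  56. ]
stop [35.  25.8 56. ]
```

View pics/c7.png

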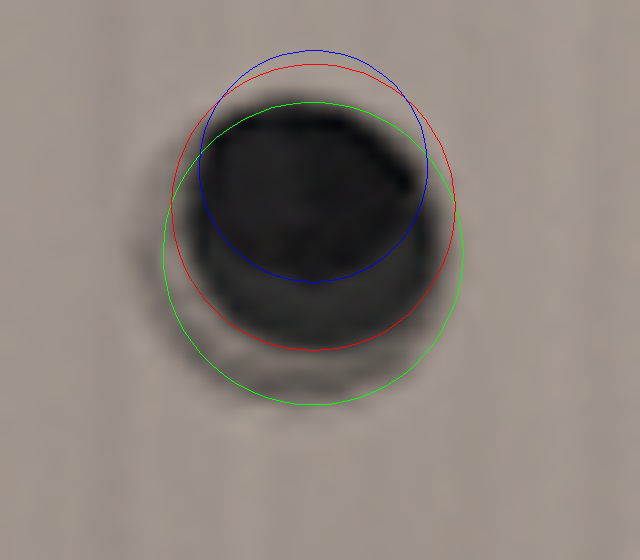

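```bash
python3 - <<'E'
from h import *
print(delta([.66,-.29,.24],163.35))
E
```

```text
[-0.1168, -0.3336, -0.0506, -0.0, -0.0001, -0.0004]
```

Request:
jog_arm(deltas=[-0.03,-0.05,-0.0506,0,0,0,-1,-0.1168,-0.3336,-0.0506,0,0,0,-1,-0.1168,-0.3336,-0.0506,0,0,0,-1,-0.1168,-0.3336,-0.0506,0,0,0,-1,-0.1168,-0.3336,-0.0506,0,0,0,-1,-0.1168,-0.3336,-0.0506,0,0,0,-1,-0.1168,-0.3336,-0.0506,0,0,0,-1,-0.1168,-0.3336,-0.0506,0,0,0,-1,-0.1168,-0.3336,-0.0506,0,0,0,-1,-0.1168,-0.3336,-0.0506,0,0,0,-1,-0.1168,-0.3336,-0.0506,0,0,0,-1])

```text
time_s: 7.82
position: [0.6609, -0.2887, 0.2411]
tool_rot: [[-0.958, 0.286, 0.001], [0.286, 0.958, -0.0], [-0.001, 0.0, -1.0]]
ft_force: [0.5, 0.1, -0.3]
grip_width: 0.0855
```

```bash
python3 - <<'E'
from h import *
import cv2,pickle
o=env.observe();print(o["time_s"],o["position"],o["grip_width"])
im=eyes.get_image("wrist")[:,:,::-1];cv2.imwrite("pics/w4.png",im);pickle.dump(o,open("o4.pkl","wb"))
C=cam("wrist",o);print(proj(C,[(.609,-.287,.137),(.609,-.287,.08),(.609,-.287,.075)]))
E
```

```text
7.8167 [ 0.66089974 -0.28871382  0.24114962] 0.08549097962308583
[[305.23566747 131.85195654]
 [308.68055474 122.92499561]
 [308.92430692 122.29319119]]
```

View pics/w4.png

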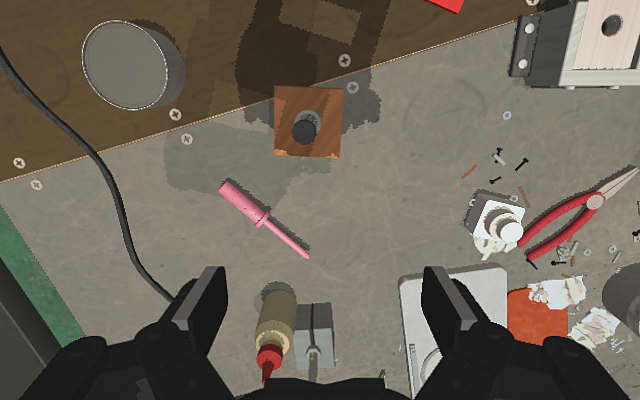

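```bash
python3 - <<'E'
from h import *
import cv2
a=eyes.get_image("top")[:,:,::-1];b=eyes.get_image("scene")[:,:,::-1]
cv2.imwrite("pics/t5.png",cv2.resize(a[140:240,330:430],(500,500)));cv2.imwrite("pics/s5.png",cv2.resize(b[110:230,270:430],None,fx=5,fy=5)[:600])
E
```

```text
(no output)
```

View pics/t5.png

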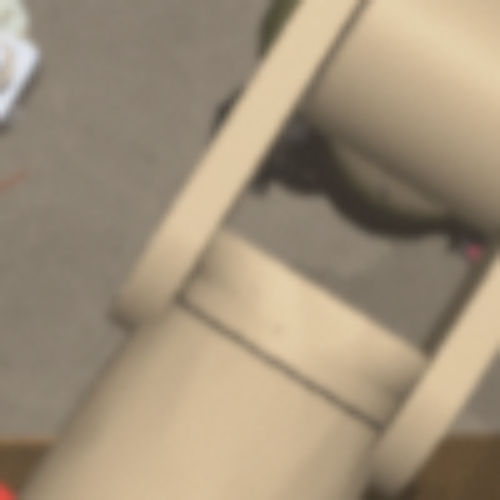

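View pics/s5.png

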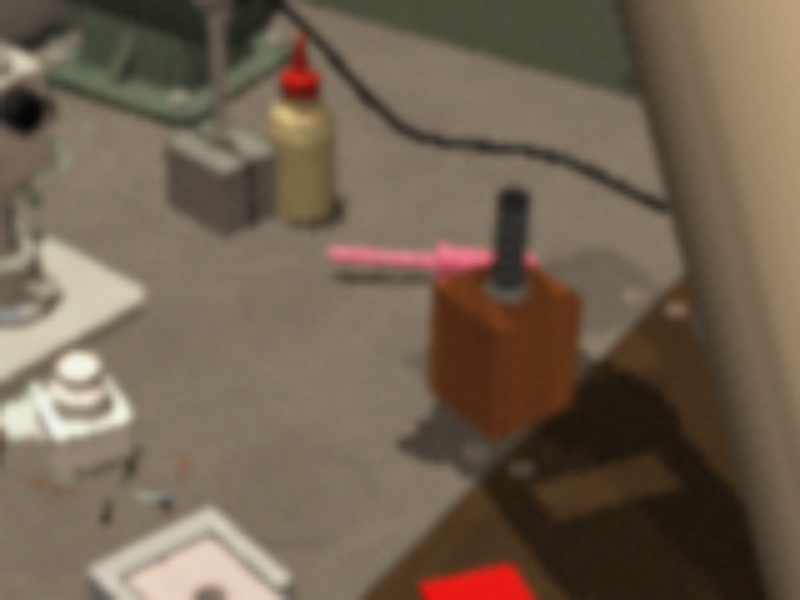

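The pink look-alike pin was standing unstably and has toppled. I didn't touch it, and it lies clear of the stand. Next I'll refine the position of the dark pin at wrist pixel (304,132).

```bash
python3 - <<'E'
import cv2
im=cv2.imread("pics/w4.png");cv2.imwrite("pics/c8.png",cv2.resize(im[80:165,265:350],None,fx=7,fy=7,interpolation=cv2.INTER_CUBIC))
E
```

```text
(no output)
```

View pics/c8.png

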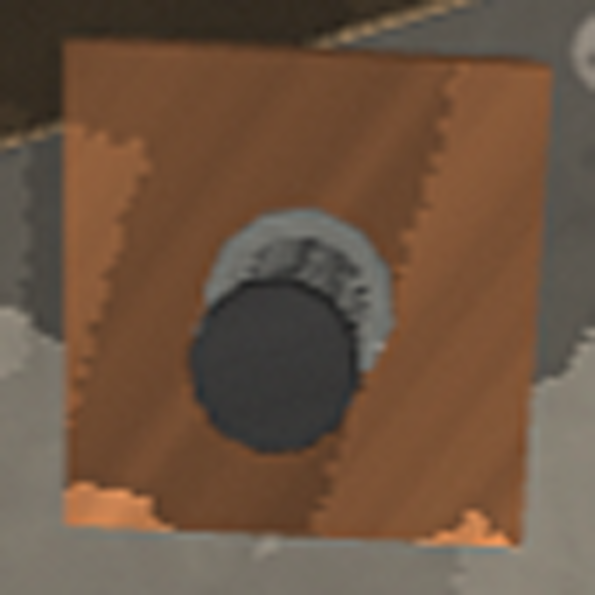

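```bash
python3 - <<'E'
from h import *
import pickle
o=pickle.load(open("o4.pkl","rb"));C=cam("wrist",o)
f=lambda P:(np.array(P)+.5)/7-.5+[265,80]
print(unproj(C,f([(274,365)]),.137),unproj(C,f([(300,303)]),.08))
S=unproj(C,f([(65,42),(552,65),(522,545),(65,525)]),.075);print(S,S.mean(0))
E
```

```text
[[ 0.60859426 -0.28801608  0.137     ]] [[ 0.60863034 -0.28803277  0.08      ]]
[[ 0.57096929 -0.30655263  0.075     ]
 [ 0.59065832 -0.25002878  0.075     ]
 [ 0.64718269 -0.26989507  0.075     ]
 [ 0.62745506 -0.32656219  0.075     ]] [ 0.60906634 -0.28825967  0.075     ]
```

```bash
python3 - <<'E'
from h import *
print(delta([.6087,-.2881,.18],163.35),delta([.6087,-.2881,.093],163.35))
E
```

```text
[0.0674, -0.0187, 0.0815, 0.0, 0.0006, 0.0] [0.0676, -0.0187, 0.1975, 0.0, 0.0006, 0.0]
```

Request:
jog_arm(deltas=[0.0675,-0.0187,0.05,0,0,0,-1,0.0675,-0.0187,0.08,0,0,0,-1,0.0675,-0.0187,0.1,0,0,0,-1,0.0675,-0.0187,0.13,0,0,0,-1,0.0675,-0.0187,0.165,0,0,0,-1,0.0675,-0.0187,0.1975,0,0,0,-1,0.0675,-0.0187,0.1975,0,0,0,-1,0.0675,-0.0187,0.1975,0,0,0,-1,0.0675,-0.0187,0.1975,0,0,0,-1])

```text
time_s: 8.72
position: [0.6094, -0.2895, 0.0945]
tool_rot: [[-0.958, 0.288, 0.004], [0.288, 0.958, -0.002], [-0.004, -0.001, -1.0]]
ft_force: [-0.1, 0.1, 0.1]
grip_width: 0.0852
```

```bash
python3 - <<'E'
from h import *
import cv2
o=env.observe();print(o["time_s"],o["position"],o["ft_force"]);print(delta([.6087,-.2881,.093],163.35))
im=eyes.get_image("wrist")[:,:,::-1];cv2.imwrite("pics/w6.png",im)
E
```

```text
8.7167 [ 0.60937258 -0.28948813  0.09450019] [-0.10937324  0.05577192  0.10951431]
[0.0014, 0.0015, 0.002, -0.0003, 0.0013, -0.0004]
```

View pics/w6.png

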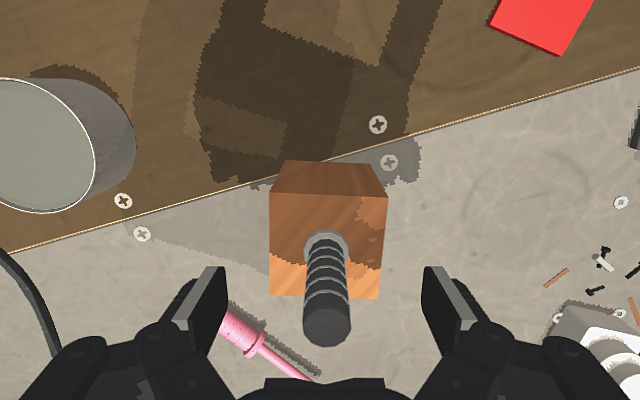

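Pin handle is centred between the jaws (about (327,290)). Closing.

Request:
jog_arm(deltas=[0.0014,0.0015,0.001,0,0,0,-1,0.0014,0.0015,0.001,0,0,0,1,0.0014,0.0015,0.001,0,0,0,1,0.0014,0.0015,0.001,0,0,0,1,0.0014,0.0015,0.001,0,0,0,1,0.0014,0.0015,0.001,0,0,0,1,0.0014,0.0015,0.001,0,0,0,1,0.0014,0.0015,0.001,0,0,0,1,0.0014,0.0015,0.001,0,0,0,1,0.0014,0.0015,0.001,0,0,0,1], grip_force=70)

```text
time_s: 9.6
position: [0.608, -0.2881, 0.0921]
tool_rot: [[-0.958, 0.288, 0.002], [0.288, 0.958, -0.001], [-0.002, -0.0, -1.0]]
ft_force: [0.5, -0.9, 2.5]
grip_width: 0.0167
```

```bash
python3 - <<'E'
from h import *
import cv2
o=env.observe();print(o["time_s"],o["position"],o["ft_force"],o["grip_width"],o["wrist_torque"])
p=o["position"];print(delta([p[0],p[1],.18],163.35))
E
```

```text
9.6 [ 0.60801611 -0.28813382  0.0920643 ] [ 0.49948002 -0.94792989  2.47978585] 0.01672711954424691 [-0.01120127  0.01136064  0.02129448]
[-0.0002, -0.0, -0.1172, -0.0001, 0.0007, -0.0005]
```

Request:
jog_arm(deltas=[0,0,-0.02,0,0,0,1,0,0,-0.05,0,0,0,1,0,0,-0.09,0,0,0,1,0,0,-0.12,0,0,0,1,0,0,-0.13,0,0,0,1,0,0,-0.13,0,0,0,1,0,0,-0.13,0,0,0,1,0,0,-0.13,0,0,0,1])

```text
time_s: 10.27
position: [0.6072, -0.2875, 0.1871]
tool_rot: [[-0.958, 0.288, -0.002], [0.288, 0.958, 0.002], [0.002, 0.001, -1.0]]
ft_force: [-0.4, 0.3, -0.6]
grip_width: 0.0162
```

```bash
python3 - <<'E'
from h import *
import cv2,pickle
o=env.observe();print(o["time_s"],o["position"],o["ft_force"],o["grip_width"],o["wrist_torque"])
im=eyes.get_image("wrist")[:,:,::-1];cv2.imwrite("pics/w7.png",im);pickle.dump(o,open("o7.pkl","wb"))
print(delta(loc(0,0,.187),163.35))
C=cam("wrist",o);p=o["position"];print([proj(C,[[.6087,-.2881,p[2]-.0871+h]])[0].round(1).tolist() for h in(0,.07,.075,.132)])
b=eyes.get_image("scene")[:,:,::-1]
cv2.imwrite("pics/s7.png",cv2.resize(b[90:210,300:460],None,fx=5,fy=5)[:600])
E
```

```text
10.2667 [ 0.60718694 -0.28754822  0.18709454] [-0.35313685  0.33564306 -0.57868455] 0.016204622985333976 [-0.02356847 -0.04103168  0.01820408]
[0.1031, 0.3509, 0.0008, 0.0004, -0.0006, -0.0005]
[[323.5, 208.2], [323.3, 254.3], [323.2, 258.9], [322.9, 338.0]]
```

View pics/w7.png

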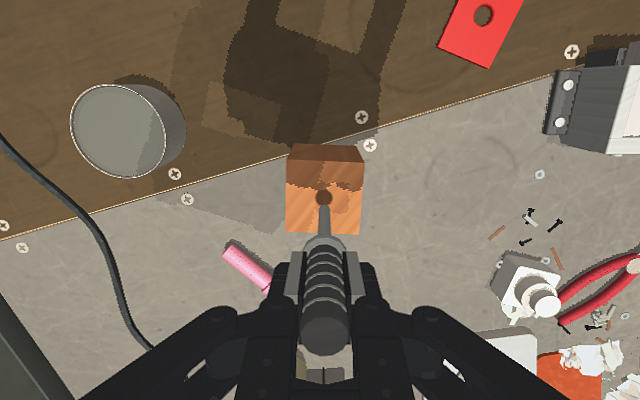

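View pics/s7.png

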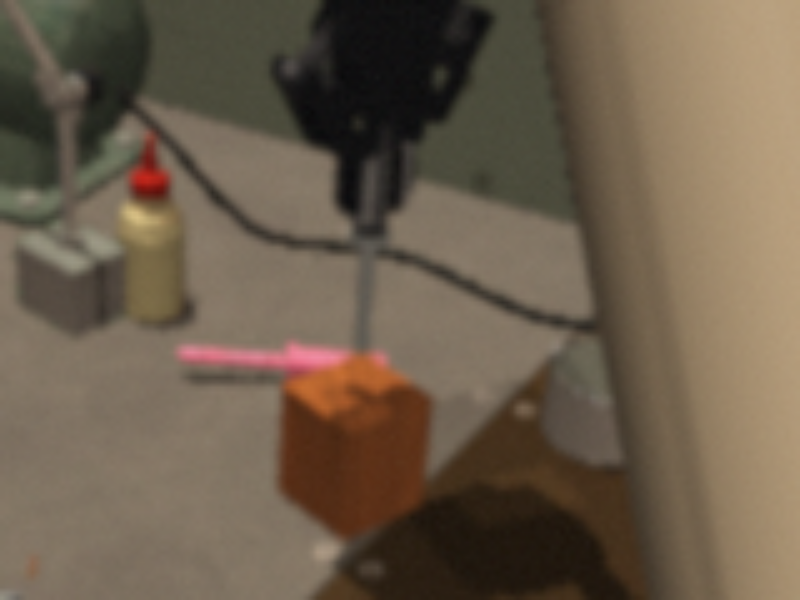

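Request:
jog_arm(deltas=[0.01,0.03,0,0,0,0,1,0.025,0.08,0,0,0,0,1,0.04,0.13,0,0,0,0,1,0.055,0.18,0,0,0,0,1,0.069,0.23,0,0,0,0,1,0.083,0.28,0,0,0,0,1,0.095,0.32,0,0,0,0,1,0.1025,0.345,0,0,0,0,1,0.1031,0.3509,0,0,0,0,1,0.1031,0.3509,0,0,0,0,1,0.1031,0.3509,0,0,0,0,1,0.1031,0.3509,0,0,0,0,1])

```text
time_s: 11.37
position: [0.6096, -0.015, 0.1888]
tool_rot: [[-0.957, 0.289, 0.001], [0.289, 0.957, -0.001], [-0.001, -0.0, -1.0]]
ft_force: [0.2, -0.5, -1.4]
grip_width: 0.0164
```

```bash
python3 - <<'E'
from h import *
import cv2,pickle
o=env.observe();print(o["time_s"],toloc(o["position"]),o["tool_rot"][2],o["grip_width"])
im=eyes.get_image("wrist")[:,:,::-1];cv2.imwrite("pics/w8.png",im);pickle.dump(o,open("o8.pkl","wb"))
C=cam("wrist",o)
for z in(.1,.052,.034,.016):print(z,proj(C,[loc(0,0,z)]))
print(delta(loc(-.0005,0,.187),163.35))
cv2.imwrite("pics/c9.png",cv2.resize(im[130:290,250:400],None,fx=3.75,fy=3.75,interpolation=cv2.INTER_CUBIC))
E
```

```text
11.3667 [ 0.001  -0.0014  0.1888] [-1.03117466e-03 -3.50441167e-04 -9.99999407e-01] 0.016352784920096296
0.1 [[325.74268089 203.66451978]]
0.052 [[325.55489381 184.82114623]]
0.034 [[325.4987697  179.18498368]]
0.016 [[325.44853132 174.13815476]]
[0.002, 0.002, 0.0025, -0.0001, 0.0004, -0.001]
```

View pics/c9.png

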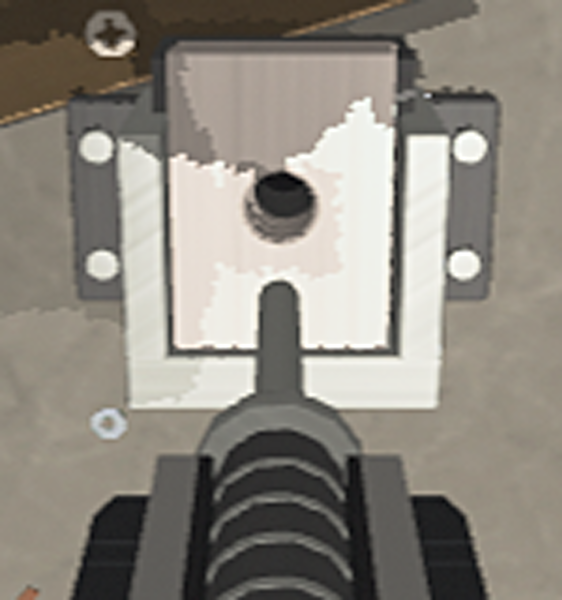

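Request:
jog_arm(deltas=[0.0018,0.0014,0,0,0,0,1,0.0018,0.0014,0.01,0,0,-0.001,1,0.0018,0.0014,0.03,0,0,-0.001,1,0.0018,0.0014,0.05,0,0,-0.001,1,0.0018,0.0014,0.05,0,0,-0.001,1,0.0018,0.0014,0.05,0,0,-0.001,1])

```text
time_s: 11.92
position: [0.6083, -0.0125, 0.1511]
tool_rot: [[-0.958, 0.285, -0.0], [0.285, 0.958, -0.0], [0.0, -0.0, -1.0]]
ft_force: [0.0, -0.1, -0.2]
grip_width: 0.0163
```

```bash
python3 - <<'E'
from h import *
import cv2,pickle
o=env.observe();print(o["time_s"],toloc(o["position"]),o["tool_rot"][2],o["ft_force"])
im=eyes.get_image("wrist")[:,:,::-1]
C=cam("wrist",o)
for z in(.062,.052):print(z,proj(C,[loc(0,0,z)]))
cv2.imwrite("pics/c10.png",cv2.resize(im[160:260,275:375],None,fx=6,fy=6,interpolation=cv2.INTER_CUBIC))
E
```

```text
11.9167 [-0.0009  0.0006  0.1511] [ 1.62264603e-04 -1.49466343e-04 -9.99999976e-01] [ 0.01396719 -0.11692482 -0.15220812]
0.062 [[322.97130795 206.16771465]]
0.052 [[323.02652362 201.62860168]]
```

View pics/c10.png

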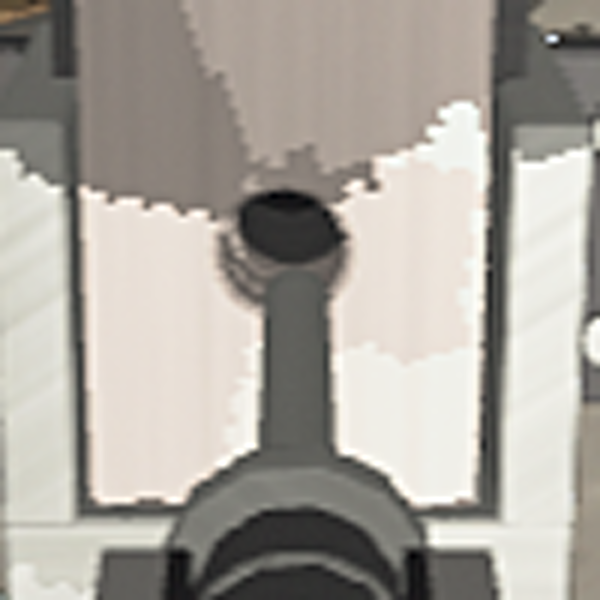

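Request:
jog_arm(deltas=[-0.0003,-0.0013,0,0,0,0,1,-0.0003,-0.0013,0.015,0,0,0,1,-0.0003,-0.0013,0.03,0,0,0,1,-0.0003,-0.0013,0.045,0,0,0,1,-0.0003,-0.0013,0.058,0,0,0,1,-0.0003,-0.0013,0.058,0,0,0,1,-0.0003,-0.0013,0.058,0,0,0,1])

```text
time_s: 12.55
position: [0.6087, -0.0134, 0.1085]
tool_rot: [[-0.959, 0.285, 0.002], [0.285, 0.959, -0.0], [-0.002, 0.0, -1.0]]
ft_force: [0.3, 0.2, -0.9]
grip_width: 0.0164
```

```bash
python3 - <<'E'
from h import *
import cv2,pickle
o=env.observe();print(o["time_s"],toloc(o["position"]),o["tool_rot"][2],o["ft_force"],o["grip_width"])
im=eyes.get_image("wrist")[:,:,::-1]
cv2.imwrite("pics/c11.png",cv2.resize(im[160:310,245:405],None,fx=4,fy=4,interpolation=cv2.INTER_CUBIC))
E
```

```text
12.55 [-2.000e-04 -1.000e-04  1.085e-01] [-1.66205626e-03  3.34387105e-06 -9.99998619e-01] [ 0.2630873   0.24719546 -0.85932608] 0.01642973642457986
```

View pics/c11.png

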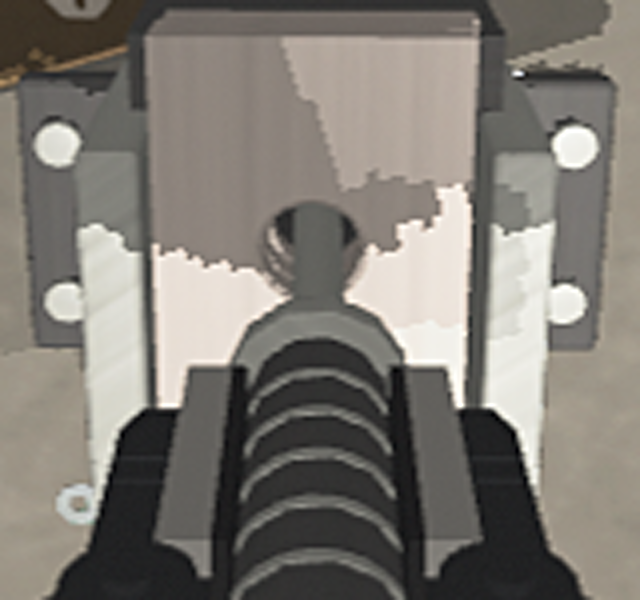

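Shaft is inside the stack with clearance all round. Pressing slowly.

Request:
jog_arm(deltas=[0,0,0.004,0,0,0,1,0,0,0.007,0,0,0,1,0,0,0.01,0,0,0,1,0,0,0.012,0,0,0,1,0,0,0.012,0,0,0,1])

```text
time_s: 13.02
position: [0.6089, -0.0133, 0.0994]
tool_rot: [[-0.959, 0.285, 0.002], [0.285, 0.959, -0.001], [-0.002, 0.0, -1.0]]
ft_force: [1.1, 0.1, 2.6]
grip_width: 0.0163
```

Request:
jog_arm(deltas=[0,0,0.002,0,0,0,1,0,0,0.004,0,0,0,1,0,0,0.004,0,0,0,1])

```text
time_s: 13.27
position: [0.609, -0.0134, 0.0967]
tool_rot: [[-0.959, 0.285, 0.003], [0.285, 0.959, -0.001], [-0.003, 0.0, -1.0]]
ft_force: [-0.6, -0.4, 6.1]
grip_width: 0.0164
```

Request:
jog_arm(deltas=[0,0,0.001,0,0,0,1,0,0,0.002,0,0,0,1,0,0,0.002,0,0,0,1], grip_force=90)

```text
time_s: 13.52
position: [0.6093, -0.0134, 0.0963]
tool_rot: [[-0.959, 0.285, 0.004], [0.285, 0.959, -0.001], [-0.004, 0.0, -1.0]]
ft_force: [-1.3, -0.0, 13.2]
grip_width: 0.0163
```

Request:
jog_arm(deltas=[0,0,0.001,0,0,0,1,0,0,0.001,0,0,0,1,0,0,0.001,0,0,0,1])

```text
time_s: 13.77
position: [0.6094, -0.0135, 0.0962]
tool_rot: [[-0.959, 0.285, 0.005], [0.285, 0.959, -0.001], [-0.005, 0.0, -1.0]]
ft_force: [-1.0, 0.1, 16.3]
grip_width: 0.0159
```

Request:
jog_arm(deltas=[0,0,0,0,0,0,1,0,0,0,0,0,0,1,0,0,0,0,0,0,1,0,0,0,0,0,0,1,0,0,0,0,0,0,1,0,0,0,0,0,0,1])

```text
time_s: 14.27
position: [0.6095, -0.0135, 0.0962]
tool_rot: [[-0.959, 0.285, 0.005], [0.285, 0.959, -0.001], [-0.005, 0.0, -1.0]]
ft_force: [-1.6, 0.7, 16.5]
grip_width: 0.0163
```

```bash
python3 - <<'E'
from h import *
import cv2,pickle
o=env.observe();print(o["time_s"],toloc(o["position"]),o["tool_rot"][2],o["ft_force"],o["grip_width"])
im=eyes.get_image("wrist")[:,:,::-1]
C=cam("wrist",o);f=lambda P:(np.array(P)+.5)/4-.5+[245,150]
print([((proj(C,[loc(x,y,.052)])[0]-[245,150]+.5)*4-.5).round(0).tolist() for x,y in((-.035,-.025),(-.035,.025),(0,0))])
cv2.imwrite("pics/c12.png",cv2.resize(im[150:300,245:405],None,fx=4,fy=4,interpolation=cv2.INTER_CUBIC))
b=eyes.get_image("scene")[:,:,::-1]
cv2.imwrite("pics/s12.png",cv2.resize(b[170:280,250:380],None,fx=5,fy=5,interpolation=cv2.INTER_CUBIC))
E
```

```text
14.2667 [ 0.0005 -0.      0.0962] [-5.25727381e-03  1.72306052e-04 -9.99986166e-01] [-1.58667057  0.71765681 16.45020963] 0.016296066233230377
[[139.0, 91.0], [493.0, 92.0], [316.0, 318.0]]
```

View pics/c12.png

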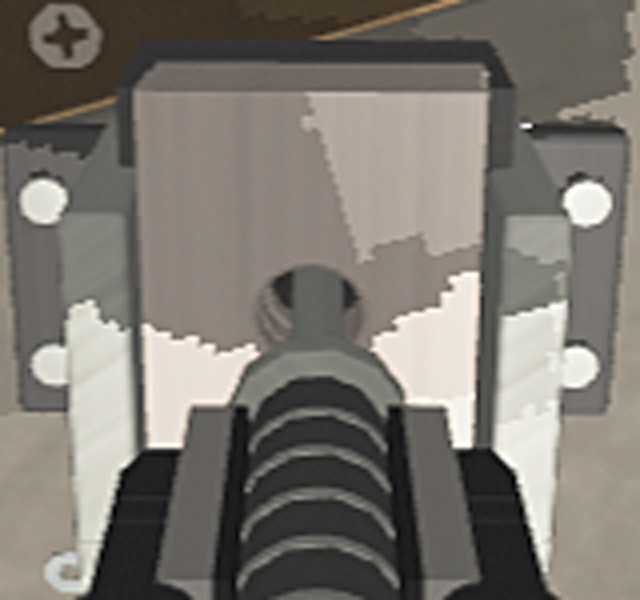

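View pics/s12.png

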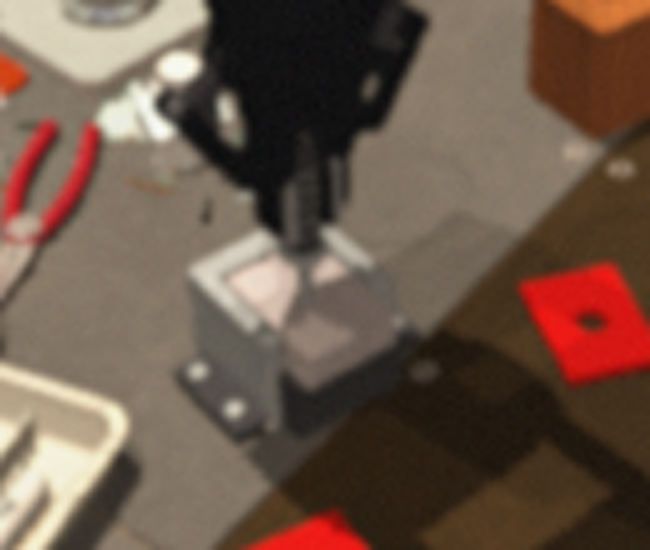

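The front face is flush, with one continuous band at crop rows 62–91. The top edge falls on the predicted home line, and the pin is steady at 16 N. Handing in.

```bash
python3 - <<'E'
from rig import close_job
print(close_job())
E
```

```text
the job is handed in; nothing more can be done
None
```

I tapped the three plates home against the back stop, took the dark pin from its stand, lowered it upright through the holes and pushed the switch down. I handed the job in at about 14.3 s, still gripping the pin (90 N) and still pressing.

**Plates:**
- The top plate's front edge measured x = −35.0 mm and its back edge +35.1 mm, which is home.
- The front faces of all three looked flush in the wrist view.
- The top plate's hole sits about 0.8 mm to one side in y, which is within the guide clearance. I left it there.

**Switch:**
- The pin moved about 6 mm after touching the cap, then stopped moving as the force rose to 16.5 N. It held there steadily for 0.5 s.
- I judged "fully down" from that stall and the force. The cap itself can't be seen with the pin in the bore.

**Something else that moved:** the pink look-alike pin was upright in the first pictures and lay on the bench by about 7.8 s. The arm had not been near it. I left it there, and it did not get in the way.

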